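# Shut the red air valve under the sliding cover

### The job

Shut off the red air valve in the grey valve box: with the fingertips, push the yellow cover along its track all the way to the other end of the box so that the red handle is uncovered, then push the red handle round clockwise (seen from above) until it is fully shut against its stop. It is all done by pushing: the cover stays down in its track and is not lifted, the blue handle stays as it is, and the parts and tools lying around the box are left where they are.

Things in the scene. Friction and masses are not known exactly. Their poses are not given: they have to be found in the camera images.
- air_box: Grey valve box fixed on the bench, open on top, 178 (x) x 384 (y) x 83 mm high. Origin: centre of its underside. Inside 150 x 360 mm: two bays along its y, centred at y = +86 and -86 mm, a valve in each (which is which varies); divider 40 mm high. The cover slides along y on ledges 75 mm high, within lips up to 83 mm on all four sides. Pipe stubs stick out 38 mm from both long sides.
- cover: Loose yellow plate, 163 (x) x 166 (y) x 6 mm, 0.3 to 0.6 kg, lying flat on the ledges, axes along the box's, 2 mm play. Origin: centre of its underside, 75 mm above the bench. Starts over the red valve's bay; slides along the box's y, at 1 to 5 N, some 175 to 190 mm until it meets the other end lip (its origin then 97 mm from the box's centre, over the blue valve's bay).
- cover_tab (a point): Centre of the top of the black upright tab in the middle of the cover: 70 mm long (cover's x), 12 mm thick (cover's y), rising 28 mm above the plate; its top is 109 mm above the bench. Push it on its broad face.
- red_valve: The brass valve with the red handle, fixed in the box. Origin: centre of its bay, 6 mm above the bench; axes parallel to those of the box.
- red_pivot (a point): The upright axis of the red handle, half-way up the handle (58 mm above the bench), 30 mm in +x and 15 mm in -y from the centre of its bay, in the box's axes.
- red_end (a point): Middle of the free end of the red handle, 70 mm from its pivot, 58 mm above the bench. The handle is a straight level bar 16 mm wide and 18 mm high (49 to 67 mm above the bench, 8 mm below the cover's underside), red with a white band near its end.
- red_handle (a joint): Turn of the red handle, rad: 0 open (handle along the box's -x from its pivot), grows clockwise seen from above, 1.571 shut against its stop (handle along the box's +y). Starts between 0 and 0.35. It stays where it is left; it takes about 2 N at 55 mm from the pivot.
- blue_end (a point): Middle of the free end of the blue handle in the other bay: the same valve and bar, in blue, pivoted at the same place in its own bay, standing open to within 0.35 rad. Not to be turned.
- sleeve: Black tube, 62 mm across, 75 mm high, standing in front of the box. Origin: centre of its underside.
- connector: Small brass hose connector, 26 mm across, 36 mm high, standing behind the box. Origin: centre of its underside.
- armature: Copper and steel motor armature, 54 mm across, 150 mm long, lying along its x behind the box. Origin: on the bench below its middle.
- wrench: Steel spanner lying along its x behind the box. Origin: on the bench below it.
- screwdriver: Screwdriver lying along its x, at the +y end of the box. Origin: on the bench below it.
- spool: Spool of solder with red flanges, 48 mm across, 34 mm high, standing at the -y end of the box. Origin: centre of its underside.
- oil_bottle: Black bottle with a red cap, 42 mm across, 100 mm high, standing at the -y end of the box. Origin: centre of its underside.

How it is judged:
By the outcome, as a careful person would: the job done as asked, in the order asked, and still so for the second after the job is handed in, with the robot touching nothing.
It also fails if it takes over 48 s, if anything falls off the work surface, if the arm or the gripper's body presses on something with over 40 N, if the wrist force passes 120 N, or if a joint passes its speed limit or range.

### The arm

A 6-joint arm with a two-finger parallel gripper is mounted at the origin on the work surface. World frame = base frame: x ahead of the robot, y to its left, z up, the work surface at z = 0. Lengths are in mm, angles in degrees, forces in N, time in s.
With the tool pointing down it reaches from about 250 to 850 mm from the base axis. Payload 12.5 kg.
Tool frame: the origin (TCP) lies on the centre line of the jaws, within the pads' length; the fingertips stand 11 mm ahead of it and the grasp point (between the pads) lies 8 mm behind it (tip_reach is the distance from the TCP to the fingertips, in mm); z points along the fingers, y is the line along which they close (so a half turn about z gives the same grasp; the last joint's range is limited). The gripper opens to 93 mm and grips with 3 to 60 N. Pads are 15 mm wide; open, the fingers measure 128 mm over their backs; the gripper's body (75 mm by 188 mm) begins 65 mm behind the grasp point.
Start: joints at [58.522, 20.094, 94.641, -0, 65.266, -4.847], TCP at [246.502, 491.651, 229.633] pointing down, gripper open.
Joint ranges: [-157.81, 157.81], [-45, 120.19], [0.68, 151.7], [-89.99, 269.99], [4.06, 180], [-164.3, 164.3]. Speed limits (degrees/s): [127.2, 127.2, 159.86, 180, 180, 180].

### API

Orientations are given as a 3x3 rotation matrix whose columns are the frame's x, y, z axes.
In Python, from station import * gives the robot as it stands.
- The arm moves only by the tool move_arm, never from a script. Its argument "plan" is a list of rows, each a list of 7 numbers: the opening, from 0 (shut) to 1 (fully open), then the shift along the world's x, y, z in units of 40 mm (1.0 is 40 mm), then the turn, a rotation vector about the world's x, y, z in units of 6 degrees (1.0 is 6 degrees). A call has 1 to 20 rows; each row is the pose to reach, as a shift and turn from the pose commanded when the call began; what a row does not reach only later rows make up. A row lasts 1/12 s, in which the tool goes at most 41.7 mm and 7.16 degrees, less where a joint would pass 70% of its speed; a pose out of reach is approached as far as the arm can. A call with a gripper value outside its range is refused whole. The fingers move at their own pace and stop on an object; the grip force is fixed at half the most. Time passes only in rows, so rows that repeat a pose let the fingers close. It gives the time, the measured TCP pose, the force, the opening and the grip force at its end, in the units of the state.
- sense(): the state, without advancing time (a new reading comes with each control period).
- grab_frame(name): name is "side" or "top" or "wrist"; returns a dict with "frame" (400x640x3 uint8, red, green, blue), "fx", "fy", "cx", "cy" (pixels), "cam_to_world" (4x4, takes a point from camera to world coordinates). Camera axes: x right, y down, z forward; pixel columns grow to the right and rows downward; lengths in mm; the calibration is good to about 2 mm. The wrist camera is an equidistant fisheye: a pixel r from the principal point sees the ray r / f radians off the axis. A picture is of the moment at which its call begins. There is no depth.
- sign_off(): hands the job in; it is judged then, once.
The state is a dict: "time_s": time; "joints": joint angles; "joint_velocities": joint speeds; "joint_efforts": joint torques, N m; "eef_pos": TCP position; "tool_rot": TCP orientation; "ft_force": force on the tool from outside, world axes, zero at the start; "wrist_torque": the same for the moment, N m; "width": finger opening in mm; "grip_force": force on a finger pad.
Only numpy, scipy, OpenCV 4.12 (cv2) and the standard library are available. Lean on these libraries where they do the work, as an engineer would, in place of code of your own. Each camera call takes 0.05 s, during which the arm holds its last target. There are 200 camera calls.

## Working session

There is one attempt and no reset: what is moved stays moved. The work goes in short steps, Python scripts to look and compute and a tool call to move; the robot and the scene stay as the last step left them, time stands still between calls to the robot, and variables do not carry over. Pictures are saved under pics/ and viewed, at most 10 in all, crops included, and the job is handed in when it is done.

Besides the shell and the picture viewer there is one more tool, called after "Emit:" as name(argument=value, ...) on one line, values as JSON. move_arm: Moves the arm, as the interface text tells. Its arguments: {"type":"object","properties":{"plan":{"type":"array"}},"required":["plan"]}

```bash
mkdir -p pics; python3 - <<'E'
from station import *
import cv2
for n in("top","side"):
    f=grab_frame(n); cv2.imwrite(f"pics/{n}0.png",f["frame"][:,:,::-1]); print(n,f["fx"],f["cx"],f["cy"],f["cam_to_world"])
s=sense();print(s["time_s"],s["eef_pos"],s["tool_rot"],s["width"])
E
```

```text
top 364.8438317014141 319.6114969436551 202.3364962818617 [[-8.67067439e-03 -9.94773176e-01  1.01740587e-01  5.11689313e+02]
 [-9.99940615e-01  7.95375606e-03 -7.45008776e-03  5.28809558e+01]
 [ 6.60192766e-03 -1.01799143e-01 -9.94783066e-01  1.02907530e+03]
 [ 0.00000000e+00  0.00000000e+00  0.00000000e+00  1.00000000e+00]]
side 401.3753402043419 327.19541509734245 196.52989171012194 [[ 9.87681568e-01 -8.73111459e-02  1.29853315e-01  4.47976835e+02]
 [-1.55861895e-01 -4.75417651e-01  8.65843593e-01 -8.37183002e+02]
 [-1.38632382e-02 -8.75416941e-01 -4.83169732e-01  5.89842188e+02]
 [ 0.00000000e+00  0.00000000e+00  0.00000000e+00  1.00000000e+00]]
0.1 [246.35736466 491.42136541 229.17445151] [[-8.93902719e-01  4.48260708e-01 -5.15283420e-04]
 [ 4.48260999e-01  8.93902302e-01 -8.66827713e-04]
 [ 7.20482308e-05 -1.00584111e-03 -9.99999492e-01]] 92.80840410381332
```

View pics/top0.png

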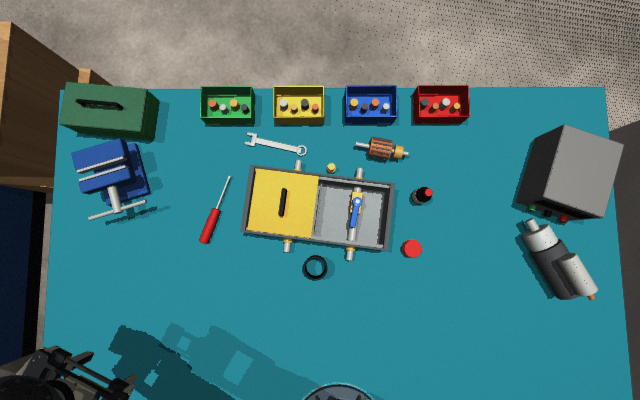

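View pics/side0.png

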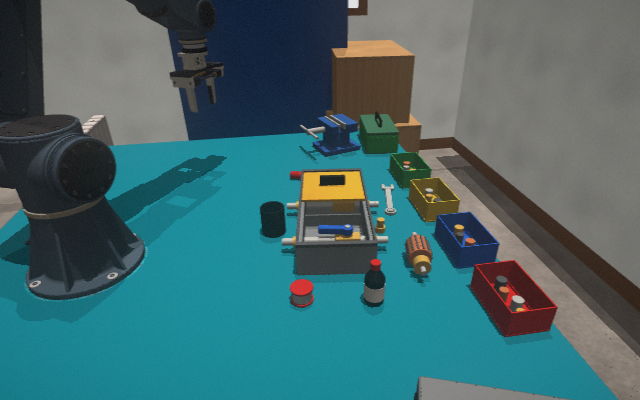

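The top view shows the yellow cover at the box's +y end (about 283,203), with the black tab at (283,203). The blue handle runs from about (356,203) to (352,235). Next I'll measure the cover and zoom in on the box.

```bash
cat > h.py <<'E'
from station import *
import cv2, numpy as np
def ray(f,u,v,z):
    M=np.array(f["cam_to_world"]); d=M[:3,:3]@np.array([(u-f["cx"])/f["fx"],(v-f["cy"])/f["fy"],1]); o=M[:3,3]
    return (o+d*(z-o[2])/d[2])[:2]
def proj(f,p):
    M=np.array(f["cam_to_world"]); c=M[:3,:3].T@(np.array(p)-M[:3,3]); return f["fx"]*c[0]/c[2]+f["cx"],f["fy"]*c[1]/c[2]+f["cy"]
def cover(f):
    b=f["frame"]; h=cv2.cvtColor(b,cv2.COLOR_RGB2HSV); m=cv2.inRange(h,(18,140,90),(32,255,255)); m[:150]=0
    m=cv2.morphologyEx(m,cv2.MORPH_OPEN,np.ones((3,3)))
    c=max(cv2.findContours(m,0,2)[0],key=cv2.contourArea)
    q=np.array([ray(f,*p,81) for p in c[:,0,:].astype(float)],np.float32)
    return cv2.minAreaRect(q)
E
python3 - <<'E'
from h import *
f=grab_frame("top"); r=cover(f); print(r, cv2.boxPoints(r))
b=f["frame"]
m=(b.max(2)<60).astype(np.uint8); m[:, :270]=0;m[:, 297:]=0;m[:185]=0;m[222:]=0
ys,xs=np.nonzero(m); print("tab px",xs.min(),xs.max(),ys.min(),ys.max(),ray(f,xs.mean(),ys.mean(),105))
cv2.imwrite("pics/c.png",cv2.resize(b[150:265,230:405],None,fx=4.5,fy=4.5,interpolation=2)[:,:,::-1])
E
```

```text
((609.61328125, 141.48699951171875), (166.9539031982422, 164.14918518066406), 82.10714721679688) [[516.8531   70.07143]
 [679.4472   47.53029]
 [702.3735  212.90257]
 [539.77936 235.44371]]
tab px 279 286 189 215 [607.38979834 140.20666395]
```

View pics/c.png

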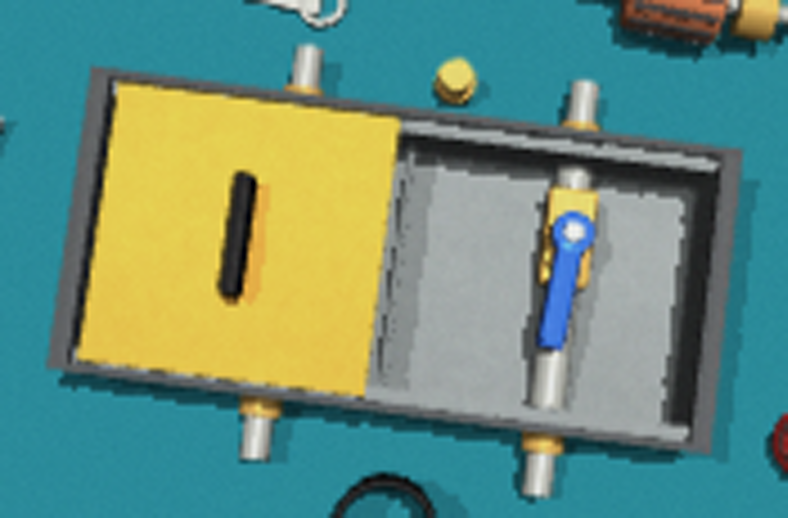

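The box's axes are turned about -8° from the world's, with box +y pointing roughly along world +y. The tab is at about (608.5, 141). I'll close the fingers and move to 30 mm beyond the tab on the +y side.

Emit:
move_arm(plan=[[0, 0.5, -0.4, 0, 0, 0, -0.6], [0, 1.1, -1.0, 0, 0, 0, -1.5], [0, 1.8, -1.6, 0, 0, 0, -2.4], [0, 2.5, -2.2, 0, 0, 0, -3.3], [0, 3.2, -2.8, 0, 0, 0, -4.2], [0, 3.9, -3.4, 0, 0, 0, -5.1], [0, 4.6, -4.0, 0, 0, 0, -6.0], [0, 5.3, -4.6, 0, 0, 0, -6.9], [0, 6.0, -5.2, 0, 0, 0, -7.8], [0, 6.7, -5.8, 0, 0, 0, -8.7], [0, 7.4, -6.4, 0, 0, 0, -9.6], [0, 8.1, -7.0, 0, 0, 0, -10.5], [0, 8.7, -7.6, 0, 0, 0, -11.3], [0, 9.19, -7.99, 0, 0, 0, -11.88], [0, 9.19, -7.99, -0.5, 0, 0, -11.88], [0, 9.19, -7.99, -1.0, 0, 0, -11.88], [0, 9.19, -7.99, -1.5, 0, 0, -11.88], [0, 9.19, -7.99, -2.0, 0, 0, -11.88], [0, 9.19, -7.99, -2.0, 0, 0, -11.88], [0, 9.19, -7.99, -2.0, 0, 0, -11.88]])

```text
time_s: 1.82
eef_pos: [613.7, 172.0, 149.1]
tool_rot: [[0.138, 0.99, -0.002], [0.99, -0.138, -0.0], [-0.001, -0.002, -1.0]]
ft_force: [-0.0, 0.2, -0.3]
width: 0.6
grip_force: 0.0
```

```bash
python3 - <<'E'
from h import *
s=sense();print(s["time_s"],s["eef_pos"],s["tool_rot"],s["width"],s["joints"],s["ft_force"])
f=grab_frame("side");cv2.imwrite("pics/s1.png",cv2.resize(f["frame"][120:290,230:440],None,fx=3.5,fy=3.5)[:,:,::-1])
E
```

```text
1.8167 [613.71519147 171.97526063 149.1060128 ] [[ 1.37647437e-01  9.90479477e-01 -1.89436572e-03]
 [ 9.90481094e-01 -1.37648357e-01 -3.63576488e-04]
 [-6.20871379e-04 -1.82628806e-03 -9.99998140e-01]] 0.6447045439071117 [1.14695566e+01 3.39943007e+01 8.48808316e+01 1.33162343e-03
 6.12353817e+01 1.93806851e+01] [-0.02322313  0.22683878 -0.25459802]
```

View pics/s1.png

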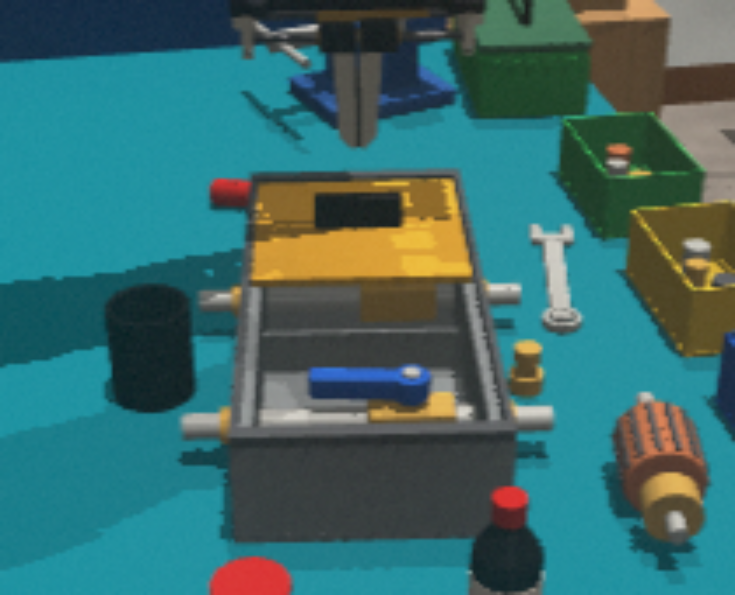

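The closed fingers (360,140) hang behind the tab (358,210) and line up with it. I'll go down and start pushing.

Emit:
move_arm(plan=[[0, 0, 0, -0.4, 0, 0, 0], [0, 0, 0, -0.8, 0, 0, 0], [0, 0, 0, -1.15, 0, 0, 0], [0, 0, 0, -1.27, 0, 0, 0], [0, 0, 0, -1.27, 0, 0, 0], [0, -0.017, -0.124, -1.27, 0, 0, 0], [0, -0.034, -0.248, -1.27, 0, 0, 0], [0, -0.051, -0.371, -1.27, 0, 0, 0], [0, -0.069, -0.495, -1.27, 0, 0, 0], [0, -0.086, -0.62, -1.27, 0, 0, 0], [0, -0.103, -0.743, -1.27, 0, 0, 0], [0, -0.137, -0.99, -1.27, 0, 0, 0], [0, -0.172, -1.238, -1.27, 0, 0, 0], [0, -0.206, -1.486, -1.27, 0, 0, 0], [0, -0.24, -1.733, -1.27, 0, 0, 0], [0, -0.274, -1.981, -1.27, 0, 0, 0], [0, -0.308, -2.228, -1.27, 0, 0, 0], [0, -0.343, -2.476, -1.27, 0, 0, 0], [0, -0.377, -2.72, -1.27, 0, 0, 0], [0, -0.394, -2.85, -1.27, 0, 0, 0]])

```text
time_s: 3.53
eef_pos: [598.1, 56.7, 98.8]
tool_rot: [[0.138, 0.99, -0.0], [0.99, -0.138, -0.0], [-0.0, -0.0, -1.0]]
ft_force: [0.3, 4.1, 2.1]
width: 0.9
grip_force: 1.6
```

```bash
python3 - <<'E'
from h import *
s=sense();print(s["time_s"],s["eef_pos"],s["ft_force"])
f=grab_frame("side");cv2.imwrite("pics/s2.png",cv2.resize(f["frame"][120:290,230:440],None,fx=3.5,fy=3.5)[:,:,::-1])
E
```

```text
3.5333 [598.05981176  56.65121402  98.75976978] [0.26873424 4.09691732 2.1350643 ]
```

View pics/s2.png

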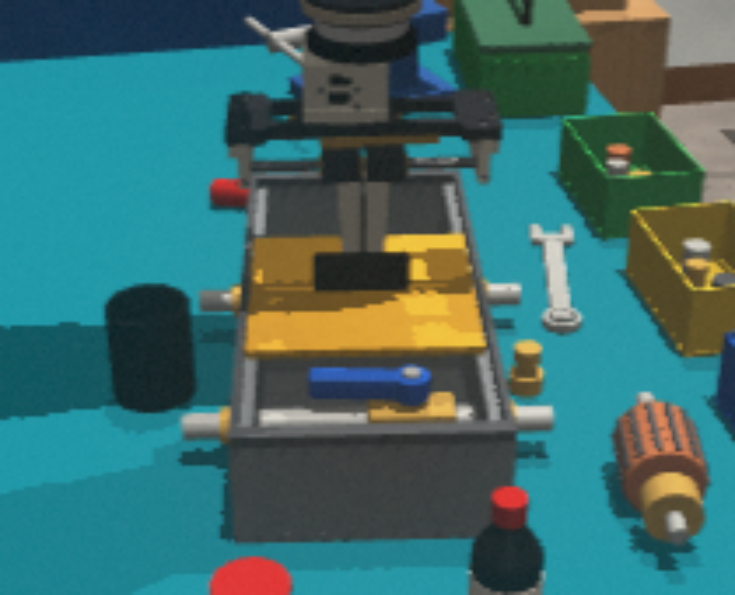

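The cover is sliding flat and square, with the tab at (360,270), and needs about 4 N. I'll continue and slow down towards the end.

Emit:
move_arm(plan=[[0, -0.034, -0.248, 0, 0, 0, 0], [0, -0.069, -0.495, 0, 0, 0, 0], [0, -0.103, -0.743, 0, 0, 0, 0], [0, -0.137, -0.99, 0, 0, 0, 0], [0, -0.172, -1.238, 0, 0, 0, 0], [0, -0.197, -1.42, 0, 0, 0, 0], [0, -0.21, -1.51, 0, 0, 0, 0], [0, -0.22, -1.585, 0, 0, 0, 0], [0, -0.23, -1.66, 0, 0, 0, 0], [0, -0.24, -1.733, 0, 0, 0, 0], [0, -0.25, -1.8, 0, 0, 0, 0], [0, -0.25, -1.8, 0, 0, 0, 0]])

```text
time_s: 4.58
eef_pos: [588.3, -14.3, 98.8]
tool_rot: [[0.138, 0.99, -0.0], [0.99, -0.138, -0.0], [-0.0, -0.0, -1.0]]
ft_force: [-0.2, -0.8, 1.4]
width: 0.8
grip_force: 0.0
```

```bash
python3 - <<'E'
from h import *
f=grab_frame("top"); print(cover(f))
E
```

```text
((734.5044555664062, -161.85194396972656), (18.77660369873047, 13.508344650268555), 89.59012603759766)
```

Emit:
move_arm(plan=[[0, -0.007, -0.05, 0, 0, 0, 0], [0, -0.014, -0.1, 0, 0, 0, 0], [0, -0.021, -0.15, 0, 0, 0, 0], [0, -0.028, -0.2, 0, 0, 0, 0], [0, -0.034, -0.248, 0, 0, 0, 0], [0, -0.034, -0.248, 0, 0, 0, 0]])

```text
time_s: 5.13
eef_pos: [587.0, -24.2, 98.9]
tool_rot: [[0.138, 0.99, 0.0], [0.99, -0.138, -0.0], [-0.0, 0.0, -1.0]]
ft_force: [-0.1, -0.2, -0.5]
width: 0.9
grip_force: 0.0
```

```bash
python3 - <<'E'
from h import *
f=grab_frame("side");cv2.imwrite("pics/s3.png",cv2.resize(f["frame"][120:290,230:440],None,fx=3.5,fy=3.5)[:,:,::-1])
E
```

```text
(no output)
```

View pics/s3.png

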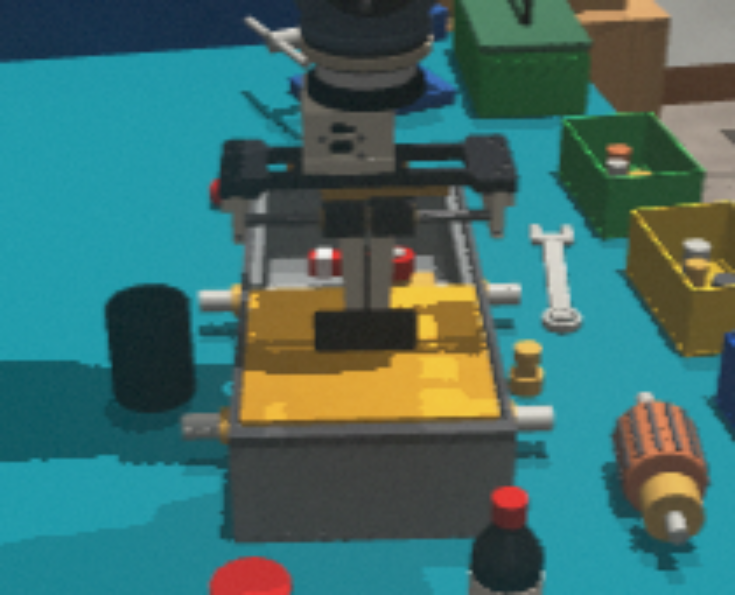

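The cover's front edge (row 420) is almost at the end lip (row 430), and the red handle is showing behind it. A few millimetres are left.

Emit:
move_arm(plan=[[0, -0.005, -0.037, 0, 0, 0, 0], [0, -0.01, -0.074, 0, 0, 0, 0], [0, -0.015, -0.11, 0, 0, 0, 0], [0, -0.02, -0.148, 0, 0, 0, 0], [0, -0.02, -0.148, 0, 0, 0, 0]])

```text
time_s: 5.6
eef_pos: [586.1, -30.1, 98.8]
tool_rot: [[0.138, 0.99, -0.0], [0.99, -0.138, -0.0], [-0.0, -0.0, -1.0]]
ft_force: [-0.2, 0.2, 0.1]
width: 0.6
grip_force: 0.2
```

Emit:
move_arm(plan=[[0, -0.004, -0.025, 0, 0, 0, 0], [0, -0.007, -0.05, 0, 0, 0, 0], [0, -0.01, -0.075, 0, 0, 0, 0], [0, -0.014, -0.1, 0, 0, 0, 0]])

```text
time_s: 5.93
eef_pos: [585.6, -32.6, 98.9]
tool_rot: [[0.138, 0.99, -0.0], [0.99, -0.138, 0.002], [0.002, -0.0, -1.0]]
ft_force: [0.7, 17.0, 1.3]
width: 0.4
grip_force: 8.8
```

17 N at the end, so the cover is against the lip. I'll back off, lift, and measure the red handle.

Emit:
move_arm(plan=[[0, 0.017, 0.124, 0, 0, 0, 0], [0, 0.034, 0.248, 0, 0, 0, 0], [0, 0.034, 0.248, 0.6, 0, 0, 0], [0, 0.034, 0.248, 1.2, 0, 0, 0], [0, 0.034, 0.248, 1.9, 0, 0, 0], [0, 0.034, 0.248, 2.5, 0, 0, 0], [0, -0.8, 0.3, 3.0, 0, 0, 0], [0, -1.7, 0.3, 3.0, 0, 0, 0], [0, -2.5, 0.3, 3.0, 0, 0, 0], [0, -3.3, 0.3, 3.0, 0, 0, 0], [0, -4.1, 0.3, 3.0, 0, 0, 0], [0, -4.5, 0.3, 3.0, 0, 0, 0], [0, -4.5, 0.3, 3.0, 0, 0, 0]])

```text
time_s: 7.02
eef_pos: [403.2, -21.7, 218.9]
tool_rot: [[0.138, 0.99, -0.001], [0.99, -0.138, -0.0], [-0.001, -0.001, -1.0]]
ft_force: [-0.5, -0.4, -0.8]
width: 0.7
grip_force: 0.0
```

```bash
python3 - <<'E'
from h import *
f=grab_frame("top"); print(cover(f)); b=f["frame"]
h=cv2.cvtColor(b,cv2.COLOR_RGB2HSV)
m=cv2.inRange(h,(0,140,70),(8,255,255))|cv2.inRange(h,(172,140,70),(180,255,255)); m[:170]=0;m[250:]=0;m[:,:240]=0;m[:,:][:,330:]=0
n,l,st,ce=cv2.connectedComponentsWithStats(m)
for i in range(1,n):
    if st[i,4]>8: print(st[i],ray(f,*ce[i],67))
for p in((636.5,116.2,67),): print(proj(f,p))
cv2.imwrite("pics/t4.png",cv2.resize(b[150:265,230:405],None,fx=4.5,fy=4.5,interpolation=2)[:,:,::-1])
E
```

```text
((582.4796142578125, -45.39861297607422), (166.15028381347656, 163.25881958007812), 82.11164093017578)
[287 189  11  23 137] [616.02829091 119.7728163 ]
[286 217   6   3  12] [569.65471448 128.5372622 ]
(np.float64(292.98114035714735), np.float64(192.65674342575227))
```

View pics/t4.png

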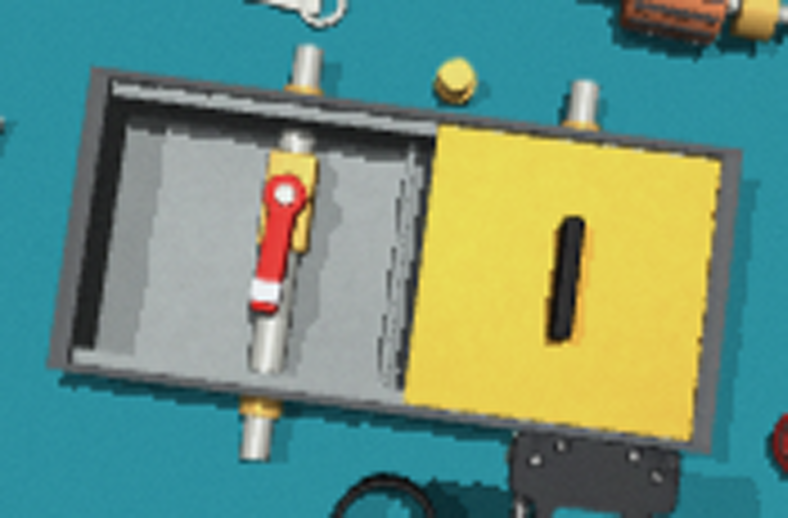

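The cover is at its end, at (582.5,-45.4), against the lip. The red pivot is at crop pixel (285,193), which matches my prediction of (636.5,116.2). The free end is at (264,308), so the handle is nearly open, at about 0.04 rad. Next I'll work out the arc.

```bash
python3 - <<'E'
from h import *
P=np.array([636.5,116.2]); a=np.radians(-7.9); X=np.array([np.cos(a),np.sin(a)]); Y=np.array([-X[1],X[0]])
def T(t,off=15.5,r=50):
    return P+r*(-X*np.cos(t)+Y*np.sin(t))-off*(X*np.sin(t)+Y*np.cos(t))
A=T(0.04,38); e=sense()["eef_pos"]; print("A",A,"shift",(A-e[:2])/40,(64-e[2])/40)
for d in range(0,98,6): print(d,((T(np.radians(d))-A)/40).round(3),-d/6)
E
```

```text
A [580.56506981  87.64682882] shift [4.38434014 2.73812145] -3.881738164227552
0 [0.107 0.502] 0.0
6 [0.092 0.638] -1.0
12 [0.091 0.775] -2.0
18 [0.105 0.911] -3.0
24 [0.132 1.045] -4.0
30 [0.174 1.176] -5.0
36 [0.229 1.301] -6.0
42 [0.297 1.42 ] -7.0
48 [0.377 1.532] -8.0
54 [0.468 1.634] -9.0
60 [0.569 1.726] -10.0
66 [0.679 1.807] -11.0
72 [0.798 1.877] -12.0
78 [0.922 1.933] -13.0
84 [1.053 1.976] -14.0
90 [1.186 2.005] -15.0
96 [1.323 2.02 ] -16.0
```

Emit:
move_arm(plan=[[0, 0.6, 0.4, 0, 0, 0, 0], [0, 1.3, 0.8, 0, 0, 0, 0], [0, 2.0, 1.25, 0, 0, 0, 0], [0, 2.7, 1.7, 0, 0, 0, 0], [0, 3.4, 2.1, 0, 0, 0, 0], [0, 4.0, 2.5, 0, 0, 0, 0], [0, 4.38, 2.74, 0, 0, 0, 0], [0, 4.38, 2.74, -0.6, 0, 0, 0], [0, 4.38, 2.74, -1.2, 0, 0, 0], [0, 4.38, 2.74, -1.8, 0, 0, 0], [0, 4.38, 2.74, -2.4, 0, 0, 0], [0, 4.38, 2.74, -2.9, 0, 0, 0], [0, 4.38, 2.74, -3.3, 0, 0, 0], [0, 4.38, 2.74, -3.6, 0, 0, 0], [0, 4.38, 2.74, -3.85, 0, 0, 0], [0, 4.38, 2.74, -3.85, 0, 0, 0]])

```text
time_s: 8.4
eef_pos: [580.5, 87.9, 62.8]
tool_rot: [[0.138, 0.99, -0.002], [0.99, -0.138, -0.0], [-0.001, -0.002, -1.0]]
ft_force: [0.5, 0.2, -0.4]
width: 0.7
grip_force: 0.0
```

Emit:
move_arm(plan=[[0, 0.05, 0.25, 0, 0, 0, 0], [0, 0.107, 0.5, 0, 0, 0, 0], [0, 0.092, 0.638, 0, 0, 0, -1], [0, 0.091, 0.775, 0, 0, 0, -2], [0, 0.105, 0.911, 0, 0, 0, -3], [0, 0.132, 1.045, 0, 0, 0, -4], [0, 0.174, 1.176, 0, 0, 0, -5], [0, 0.229, 1.3, 0, 0, 0, -6], [0, 0.297, 1.42, 0, 0, 0, -7], [0, 0.377, 1.53, 0, 0, 0, -8], [0, 0.468, 1.634, 0, 0, 0, -9], [0, 0.569, 1.726, 0, 0, 0, -10], [0, 0.679, 1.807, 0, 0, 0, -11], [0, 0.798, 1.877, 0, 0, 0, -12], [0, 0.86, 1.905, 0, 0, 0, -12.5], [0, 0.922, 1.933, 0, 0, 0, -13], [0, 0.985, 1.955, 0, 0, 0, -13.5], [0, 1.053, 1.976, 0, 0, 0, -14], [0, 1.053, 1.976, 0, 0, 0, -14]])

```text
time_s: 9.98
eef_pos: [623.2, 167.9, 65.7]
tool_rot: [[0.999, -0.035, 0.0], [-0.035, -0.999, 0.0], [0.0, -0.0, -1.0]]
ft_force: [-2.3, -2.0, 0.9]
width: 0.4
grip_force: 1.0
```

Emit:
move_arm(plan=[[0, 0.045, 0.01, 0, 0, 0, -0.35], [0, 0.09, 0.02, 0, 0, 0, -0.7], [0, 0.133, 0.029, 0, 0, 0, -1], [0, 0.15, 0.027, 0, 0, 0, -1], [0, 0.17, 0.024, 0, 0, 0, -1], [0, 0.17, 0.024, 0, 0, 0, -1]])

```text
time_s: 10.48
eef_pos: [626.0, 168.8, 65.3]
tool_rot: [[0.991, -0.135, -0.009], [-0.135, -0.991, -0.001], [-0.009, 0.002, -1.0]]
ft_force: [-22.8, 0.4, 14.6]
width: 0.4
grip_force: 11.6
```

At 23 N the handle is against its stop. I'll back off, lift clear and check.

Emit:
move_arm(plan=[[0, 0, 0.02, 0, 0, 0, -1], [0, -0.2, 0.06, 0, 0, 0, -1], [0, -0.5, 0.1, 0, 0, 0, -1], [0, -0.5, 0.1, 0.7, 0, 0, -1], [0, -0.5, 0.1, 1.5, 0, 0, -1], [0, -0.5, 0.1, 2.3, 0, 0, -1], [0, -0.5, 0.1, 3.1, 0, 0, -1], [0, -0.5, 0.1, 4.0, 0, 0, -1], [0, -1.4, 0.5, 4.0, 0, 0, -1], [0, -2.3, 0.9, 4.0, 0, 0, -1], [0, -3.2, 1.4, 4.0, 0, 0, -1], [0, -4.1, 1.9, 4.0, 0, 0, -1], [0, -5.0, 2.4, 4.0, 0, 0, -1], [0, -5.0, 2.4, 4.0, 0, 0, -1], [0, -5.0, 2.4, 4.0, 0, 0, -1]])

```text
time_s: 11.73
eef_pos: [428.8, 265.4, 226.1]
tool_rot: [[0.972, -0.236, 0.002], [-0.236, -0.972, 0.001], [0.002, -0.002, -1.0]]
ft_force: [0.4, 0.4, -0.1]
width: 0.4
grip_force: 0.0
```

```bash
python3 - <<'E'
from h import *
f=grab_frame("top"); print(cover(f)); b=f["frame"]
h=cv2.cvtColor(b,cv2.COLOR_RGB2HSV)
m=cv2.inRange(h,(0,140,70),(8,255,255))|cv2.inRange(h,(172,140,70),(180,255,255)); m[:170]=0;m[250:]=0;m[:,:240]=0;m[:,330:]=0
ys,xs=np.nonzero(m); q=np.array([ray(f,x,y,67) for x,y in zip(xs,ys)],np.float32)
v=cv2.fitLine(q,2,0,.01,.01).ravel(); print(v,"angle from box y deg",np.degrees(np.arctan2(v[1],v[0]))-82.1)
cv2.imwrite("pics/t5.png",cv2.resize(b[150:265,230:405],None,fx=4.5,fy=4.5,interpolation=2)[:,:,::-1])
E
```

```text
((582.6558837890625, -45.378562927246094), (166.23838806152344, 163.5980987548828), 82.1116714477539)
[1.3050473e-01 9.9144769e-01 6.3844067e+02 1.3902785e+02] angle from box y deg 0.4012375
```

View pics/t5.png

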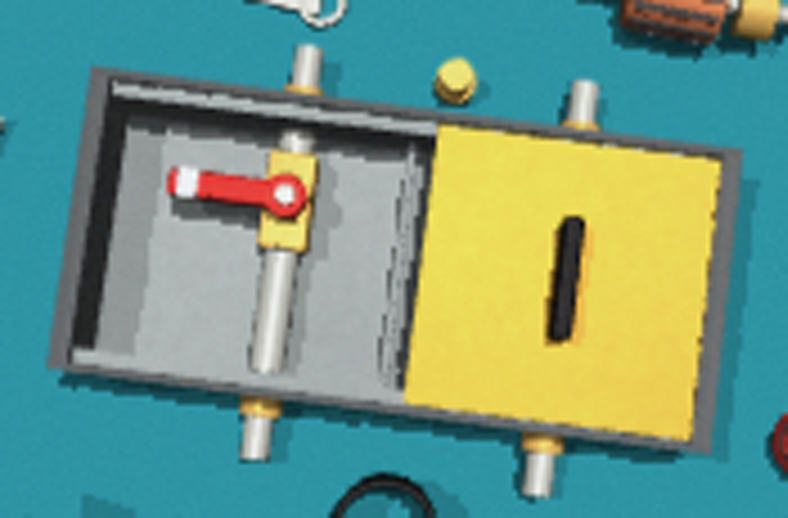

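The red handle lies along the box's +y, from the pivot at (285,193) to its end at (183,183). That is within 0.4° of fully shut. The cover is still at the far end, and the arm is clear.

```bash
python3 -c "
from station import *
print(sign_off())"
```

```text
the job is handed in; nothing more can be done
None
```

The job is handed in: the yellow cover is against the far end lip, the red handle is shut against its stop (within about 0.4° in the last image), and the arm touched nothing else, finishing at about 12 s.

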